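# Turn the reversed connector in its slot

## Task

On the small plywood board three grey connectors lie in three slots, and one of them lies the wrong way round: its cable tail is at the closed end of its slot instead of at the end with the gap, where the other two have theirs. Lift that connector out, turn it end for end and put it back the right way up in its slot, flat on the board between the guides, its tail towards the gap and the other two connectors left as they are.

Things in the scene. Friction and masses are not known exactly. Their poses are not given: they have to be found in the camera images.
- board: fixed plywood board 140 x 300 x 8 mm with three parallel slots along its short side (x), 95 mm apart along y, floor 8 mm above the table. Origin: centre of its underside. x points from the slots' closed ends to their cable ends, z up. Each slot is 44 mm wide, 120 mm long inside: full-width stop at its -x end; at +x two stubs with a 20 mm gap for the cable.
- conn_a_center (a point): the reversed connector, in any of the slots: dark grey, 34 mm wide, 98 long, 22 high, 60 g, lying flat. Point: its centre, 11 mm above its underside. Its +y points to the slim cable tail (at the start: to the board's -x), -y to the pins, z up. Grasp across x here: the solid block, 34 mm wide, spans y -33 to +16 mm; pin shroud, 30 wide, -49 to -33.
- conn_a_tail (a point): a point on the same connector, 45 mm from its centre along its +y, near the end of the cable tail, which spans y +16 to +49 mm. Axes as the connector's.
- conn_b_center (a point): a connector that lies the right way round, the same kind as conn_a: its +y points along the board's +x. This point is its centre.
- conn_c_center (a point): the other connector that lies the right way round, the same kind as conn_a: its +y points along the board's +x. This point is its centre.
- slot_left (a point): the middle of the slot at y = +95 mm of the board: where the centre of a seated connector lies, 19 mm above the table. Axes as the board's. The slots' aluminium guides and stops are 26 mm tall above the table; the 8 mm thick guides stand only 30 to 60 mm either way from here along x, so both sides are open for fingers between them.
- slot_middle (a point): the same point of the slot at y = 0 of the board. Axes as the board's.
- slot_right (a point): the same point of the slot at y = -95 mm of the board. Axes as the board's.
Mind the look-alikes: they are no part of the job. What is shaped like the part that bears conn_a_center but blue or red is not meant.

How it is judged:
By the outcome, as a careful person would: the job done as asked, in the order asked, and still so for the second after the job is handed in, with the robot touching nothing.
It also fails if it takes over 35 s, if anything falls off the work surface, if the arm or the gripper's body presses on something with over 40 N, if the wrist force passes 120 N, or if a joint passes its speed limit or range.

## Robot

A 6-joint arm with a two-finger parallel gripper is mounted at the origin on the work surface; the furniture and walls round the work are solid. World frame = base frame: x ahead of the robot, y to its left, z up, the work surface at z = 0. Lengths are in m, angles in rad, forces in N, time in s.
With the tool pointing down it reaches from about 0.3 to 0.875 m from the base axis. Payload 6.4 kg.
Tool frame: the origin (TCP) lies midway between the tips of the shut fingers; the grasp point (between the pads) lies 19 mm behind it (ctrl.pinch_z is the distance from the TCP to the grasp point, in m); z points along the fingers, y is the line along which they close (so a half turn about z gives the same grasp; the last joint's range is limited). The gripper opens to 85 mm and grips with 20 to 120 N. Pads are 22 mm wide; open, the fingers measure 114 mm over their backs; the gripper's body (76 mm by 85 mm) begins 54 mm behind the grasp point. The pads swing forward as they close: fully open they stand 13 mm farther back than shut.
Start: joints at [-1.484, 0.181, 1.607, -0, 1.354, -0.206], TCP at [0.166, -0.551, 0.231] pointing down, gripper open.
Joint ranges: [-2.99, 2.99], [-0.89, 2.07], [0.3, 2.58], [-1.14, 4.28], [0, 2.63], [-3.12, 3.12]. Speed limits (rad/s): [2.57, 2.57, 3.01, 3.14, 3.14, 3.14].

## Interface

Orientations are given as a unit quaternion [w, x, y, z].
In Python, from bench import ctrl gives the robot as it stands.
- The arm moves only by the tool apply_moves, never from a script. Its argument "moves" is a list of rows, each an object with "jaw": the opening, from 0 (shut) to 1 (fully open); "offset": the shift along the tool's x, y, z in mm, a list of three; "rot": the turn, a rotation vector about the tool's x, y, z in degrees, a list of three. In form: [{"jaw": jaw, "offset": [dx, dy, dz], "rot": [ax, ay, az]}, ...]. A call has exactly 5 rows; each row shifts and turns the commanded pose from where the row before left it, along the tool's axes as they then stand; what a row does not reach is not made up. A row lasts 1/8 s, in which the tool goes at most 62.5 mm and 10.7 degrees, less where a joint would pass 70% of its speed; a pose out of reach is approached as far as the arm can. A call is refused whole if a number of a shift passes 62.5 or a number of a turn 10.7, either way. A call with a gripper value outside its range is refused whole. The fingers move at their own pace and stop on an object; the grip force is fixed at half the most. Time passes only in rows, so rows that do not move let the fingers close, or fill a call up. It gives the time, the measured TCP pose, the force, the opening and the grip force at its end, in the units of the state.
- ctrl.get_obs(): the state, without advancing time (a new reading comes with each control period).
- ctrl.camera(name): name is "side" or "top"; returns (picture, depth): 420x560x3 uint8, red, green, blue; 420x560 float32, m along the optical axis (not along the pixel's ray), 0 where there is no reading.
- ctrl.camera_params(name): a dict with "K" (3x3 intrinsics, pixels), "dist" ([k1, k2, p1, p2, k3] as OpenCV has them; the pictures are not rectified), "cam_to_world" (4x4, takes a point from camera to world coordinates). Camera axes: x right, y down, z forward; pixel columns grow to the right and rows downward; lengths in m; the calibration is good to about 2 mm. A picture is of the moment at which its call begins. camera_params takes no time and is no camera call.
- ctrl.hand_in(): hands the job in; it is judged then, once.
Trained networks look in the newest picture that a camera, given by its name, has taken for a name from the list of things; names that differ only in an ending like _2 or _b are one class to them, and where a whole thing is asked for, a point or a joint stands for the part that bears it (a point fixed in the world has none). Each returns a list of dicts, best first, with "score" (0 to 1); they miss things now and then, are a little off and sometimes report something else, mostly with a low value. They report only what shows in the picture. A call takes as long as a camera call. They do not tell look-alikes from the thing itself.
- ctrl.outline_of(camera, target): "region" (420x560 bool, what is visible of it) and "position" ([column, row] in pixels, amid what is visible of it).
The state is a dict: "time_s": time; "q": joint angles; "dq": joint speeds; "joint_efforts": joint torques, N m; "eef_pos": TCP position; "eef_rot": TCP orientation; "wrist_force": force on the tool from outside, world axes, zero at the start; "torque": the same for the moment, N m; "opening": opening from 0.0 (shut) to 1.0 (fully open); "grasp_force": force on a finger pad.
Only numpy, scipy, OpenCV 4.12 (cv2) and the standard library are available. Lean on these libraries where they do the work, as an engineer would, in place of code of your own. Each camera call takes 0.05 s, during which the arm holds its last target. There are 200 camera calls.

## Working session

There is one attempt and no reset: what is moved stays moved. The work goes in short steps, Python scripts to look and compute and a tool call to move; the robot and the scene stay as the last step left them, time stands still between calls to the robot, and variables do not carry over. Pictures are saved under pics/ and viewed, at most 10 in all, crops included, and the job is handed in when it is done.

Besides the shell and the picture viewer there is one more tool, called after ">>>" as name(argument=value, ...) on one line, values as JSON. apply_moves: Moves the arm, as the interface text tells. Its arguments: {"type":"object","properties":{"moves":{"type":"array"}},"required":["moves"]}

```bash
mkdir -p pics; ls; cat > h.py <<'E'
import numpy as np, cv2
from bench import ctrl
def world(cam,uv,depth):
    p=ctrl.camera_params(cam);K=np.array(p["K"],float);d=np.array(p["dist"],float);T=np.array(p["cam_to_world"])
    uv=np.atleast_2d(np.array(uv,float))
    n=cv2.undistortPoints(uv[:,None],K,d)[:,0]
    z=np.array(depth).reshape(-1,1)
    c=np.hstack([n*z,z]); return c@T[:3,:3].T+T[:3,3]
def cloud(cam,depth,mask):
    r,c=np.nonzero(mask&(depth>0)); return world(cam,np.c_[c,r],depth[r,c])
def save(n,im): cv2.imwrite("pics/"+n,im[...,::-1])
E
python3 - <<'E'
from h import *
ims=[]
for cam in("top","side"):
    im,d=ctrl.camera(cam);ims.append(im);np.savez(f"/tmp/{cam}.npz",im=im,d=d)
    save(cam+"0.png",im)
    print(cam,np.array(ctrl.camera_params(cam)["cam_to_world"]).round(3).tolist())
    for t in("conn_a_center","board"):
        for o in ctrl.outline_of(cam,t):
            P=cloud(cam,d,o["region"]); print(t,round(o["score"],2),np.round(o["position"]),o["region"].sum(),np.median(P,0).round(4) if len(P) else None)
o=ctrl.get_obs();print(o["time_s"],o["eef_pos"],o["eef_rot"],o["opening"],ctrl.pinch_z)
E
```

```text
pics
top [[0.013, -0.989, 0.148, 0.409], [-0.999, -0.018, -0.035, -0.032], [0.037, -0.148, -0.988, 0.871], [0.0, 0.0, 0.0, 1.0]]
conn_a_center 0.9 [276. 200.] 493 [ 0.5576 -0.0591  0.0282]
conn_a_center 0.87 [167. 226.] 521 [0.4941 0.1802 0.0202]
conn_a_center 0.74 [375. 250.] 530 [ 0.4531 -0.281   0.0199]
board 0.88 [272. 196.] 6387 [ 0.5516 -0.0544  0.0087]
side [[-0.959, -0.122, 0.257, 0.298], [-0.284, 0.417, -0.863, 0.763], [-0.002, -0.901, -0.434, 0.444], [0.0, 0.0, 0.0, 1.0]]
conn_a_center 0.73 [269. 214.] 552 [ 0.5594 -0.0493  0.0248]
conn_a_center 0.67 [262. 291.] 808 [0.4933 0.1987 0.0192]
board 0.65 [265. 227.] 4065 [ 0.5523 -0.0093  0.009 ]
board 0.43 [297. 198.] 444 [ 0.5223 -0.1372  0.0257]
0.3 [ 0.16595423 -0.55036107  0.23097447] [-2.98782622e-04  9.89305711e-01  1.45856510e-01  1.39370839e-05] 1.0058384243730094 0.0187
```

View pics/top0.png

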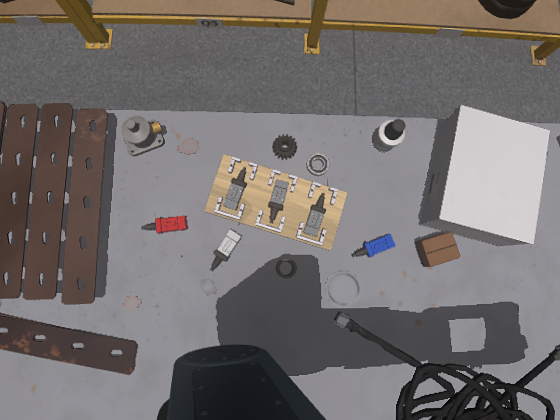

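```bash
python3 - <<'E'
from h import *
im=np.load("/tmp/top.npz")["im"]
save("crop0.png",cv2.resize(im[120:280,180:380],None,fx=3.7,fy=3.7,interpolation=cv2.INTER_CUBIC))
E
```

```text
(no output)
```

View pics/crop0.png

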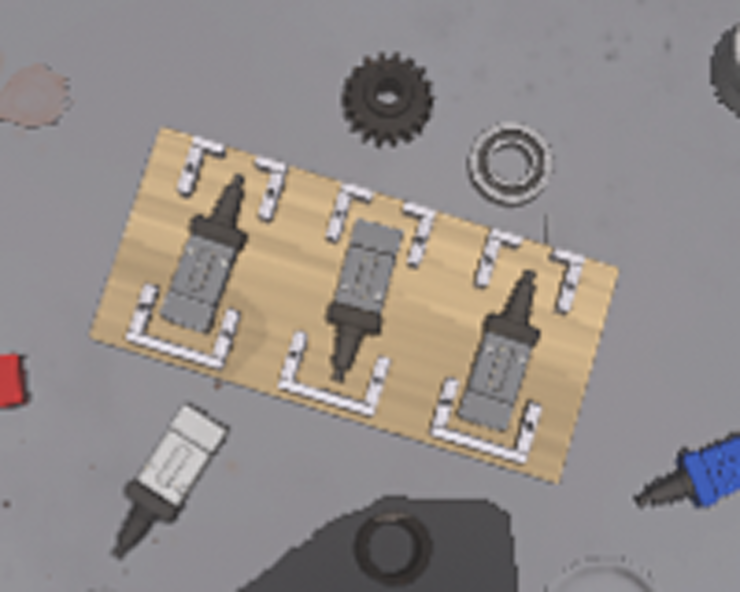

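View pics/side0.png

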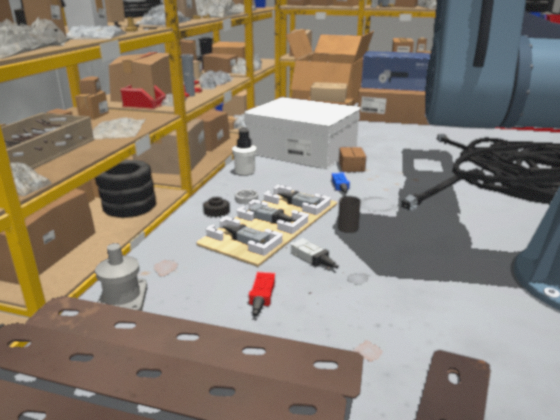

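The top picture shows three grey connectors on the board: left (237,190) and right (314,215) have tails up, towards the stubs with the gap. The middle one (278,200) has its tail down, at the full-width stop. The red (170,225), blue (375,245) and light (227,248) ones lie off the board. So the target is the middle one, and the crop confirms it. Next I measure.

```bash
cat > meas.py <<'E'
from h import *
def onplane(cam,uv,z):
    a=world(cam,uv,np.full(len(uv),.3));b=world(cam,uv,np.full(len(uv),1.))
    return a+(b-a)*((z-a[:,2])/(b[:,2]-a[:,2]))[:,None]
def rect(m,cam,z):
    c=max(cv2.findContours(m.astype(np.uint8),0,cv2.CHAIN_APPROX_NONE)[0],key=len)[:,0]
    P=onplane(cam,c.astype(float),z)[:,:2]
    (ctr,sz,a)=cv2.minAreaRect((P*1000).astype(np.float32))
    return np.array(ctr),sz,a,P
E
python3 - <<'E'
from meas import *
for cam in("top","side"):
    f=np.load(f"/tmp/{cam}.npz");im,d=f["im"],f["d"]
    P=np.zeros(im.shape); r,c=np.nonzero(d>0); P[r,c]=world(cam,np.c_[c,r],d[r,c])
    hsv=cv2.cvtColor(im,cv2.COLOR_RGB2HSV)
    reg=(abs(P[...,0]-.555)<.15)&(abs(P[...,1]+.055)<.2)
    tbl=reg&(hsv[...,1]<40)&(P[...,2]<.006); print(cam,"table z",np.median(P[tbl][:,2]))
    wood=reg&(hsv[...,1]>60)&(hsv[...,0]>8)&(hsv[...,0]<30)&(abs(P[...,2]-.008)<.01)
    wood=cv2.morphologyEx(wood.astype(np.uint8),cv2.MORPH_OPEN,np.ones((3,3)))
    n,l,s,_=cv2.connectedComponentsWithStats(wood)
    hull=np.zeros_like(wood);ys,xs=np.nonzero(wood)
    h=cv2.convexHull(np.c_[xs,ys].astype(np.int32));cv2.fillPoly(hull,[h],1)
    ctr,sz,a,_=rect(hull,cam,.008);print(" board",ctr.round(1),np.round(sz,1),round(a,2),"wood z",np.median(P[wood>0][:,2]).round(4))
    dark=(hull>0)&(hsv[...,2]<150)&(hsv[...,1]<60)&(P[...,2]>.013)
    n,l,s,cc=cv2.connectedComponentsWithStats(dark.astype(np.uint8))
    for i in range(1,n):
        if s[i,4]>150:
            Q=P[l==i]; c2,z2,a2,_=rect(l==i,cam,.028)
            print("  conn",cc[i].round(),s[i,4],np.percentile(Q[:,2],[50,95]).round(4),c2.round(1),np.round(z2,1),round(a2,2))
    for t in["conn_a_center"]:
        ctrl.camera(cam)
        for o in ctrl.outline_of(cam,t):
            if reg[o["region"]].mean()>.5:
                Q=P[o["region"]];top=Q[Q[:,2]>np.percentile(Q[:,2],50)]
                c2,z2,a2,_=rect(o["region"],cam,.024);print("  net",c2.round(1),np.round(z2,1),round(a2,2), np.percentile(Q[:,2],95).round(4))
E
```

```text
top table z -0.00023861459520213568
 board [553.8 -57.5] [300.6 141.1] 73.63 wood z 0.0083
  conn [235. 191.] 465 [0.0283 0.0316] [581.1  30.5] [32.7 96.4] 72.21
  conn [277. 198.] 449 [0.0283 0.0317] [551.1 -58.1] [31.6 97.9] 77.8
  conn [315. 217.] 453 [0.0282 0.0313] [ 525.5 -146.9] [31.6 96.4] 70.77
  net [551.8 -56.5] [35.6 97.7] 76.77 0.0315
side table z -0.0006540929043419019
 board [552.4 -50.2] [304.6 143. ] 73.62 wood z 0.0077
  conn [274. 216.] 306 [0.0219 0.03  ] [542.4 -37.5] [84.7 55.8] 21.59
  conn [239. 233.] 268 [0.0238 0.03  ] [580.4  48.6] [37.3 91.2] 46.14
  net [554.6 -51.2] [ 62.7 101.1] 81.38 0.0302
```

```bash
cat > delta.py <<'E'
import sys
from h import *
from scipy.spatial.transform import Rotation as R
# usage: delta.py x_mm y_mm z_mm yaw_deg -> shift in the tool axes and turn
x,y,z,yaw=map(float,sys.argv[1:5]); o=ctrl.get_obs()
w,*v=o["eef_rot"]; T=R.from_quat([*v,w])
G=R.from_euler('z',yaw,degrees=True)*R.from_euler('x',180,degrees=True)
print("t",round(o["time_s"],2),"pos",(np.array(o["eef_pos"])*1000).round(1),"shift",T.inv().apply(np.array([x,y,z])-np.array(o["eef_pos"])*1000).round(1),"rot",np.degrees((T.inv()*G).as_rotvec()).round(2),
"open",round(o["opening"],3),"grip",round(o["grasp_force"],1),"F",np.round(o["wrist_force"],1),"q",np.round(o["q"],2))
E
echo ok
```

```text
ok
```

>>> apply_moves(moves=[{"jaw": 1,"offset": [40,-28,0],"rot": [0,0,0]},{"jaw": 1,"offset": [40,-28,0],"rot": [0,0,0]},{"jaw": 1,"offset": [40,-28,0],"rot": [0,0,0]},{"jaw": 1,"offset": [40,-28,0],"rot": [0,0,0]},{"jaw": 1,"offset": [40,-28,0],"rot": [0,0,0]}])

```text
time_s: 1.12
eef_pos: [0.3179, -0.3576, 0.2315]
eef_rot: [0.0, 0.989, 0.146, 0.0]
wrist_force: [0.3, -0.1, 0.7]
opening: 1.002
grasp_force: 0.0
```

>>> apply_moves(moves=[{"jaw": 1,"offset": [40,-28,0],"rot": [0,0,0]},{"jaw": 1,"offset": [40,-28,0],"rot": [0,0,0]},{"jaw": 1,"offset": [40,-28,0],"rot": [0,0,0]},{"jaw": 1,"offset": [40,-28,0],"rot": [0,0,0]},{"jaw": 1,"offset": [40,-28,0],"rot": [0,0,0]}])

```text
time_s: 1.75
eef_pos: [0.4691, -0.1657, 0.2316]
eef_rot: [0.0, 0.989, 0.146, 0.0]
wrist_force: [0.7, -0.2, -0.2]
opening: 1.002
grasp_force: 0.0
```

```bash
python3 delta.py 559 -59 120 -13
```

```text
t 1.75 pos [ 469.1 -165.7  231.6] shift [116.8 -76.3 111.6] rot [ 0.03 -0.04 29.78] open 1.002 grip 0.0 F [ 0.7 -0.2 -0.2] q [-0.58  0.    1.8  -0.    1.34  0.7 ]
```

>>> apply_moves(moves=[{"jaw": 1,"offset": [58.4,-38.2,25],"rot": [0,0,0]},{"jaw": 1,"offset": [58.4,-38.2,25],"rot": [0,0,0]},{"jaw": 1,"offset": [0,0,20],"rot": [0,0,10]},{"jaw": 1,"offset": [0,0,20],"rot": [0,0,10]},{"jaw": 1,"offset": [0,0,20],"rot": [0,0,9.8]}])

```text
time_s: 2.38
eef_pos: [0.544, -0.0766, 0.1285]
eef_rot: [0.0, 0.993, -0.116, 0.0]
wrist_force: [-0.1, 0.8, 0.8]
opening: 0.999
grasp_force: 0.0
```

```bash
python3 delta.py 559 -59 12 -13; python3 - <<'E'
from h import *
im,d=ctrl.camera("side"); a=cv2.resize(im[150:280,190:350],None,fx=3,fy=3)
im,d=ctrl.camera("top"); b=cv2.resize(im[110:270,190:370],None,fx=2.17,fy=2.17)
h=min(a.shape[0],b.shape[0],590); o=np.hstack([a[:h],b[:h]])
o=cv2.resize(o,None,fx=min(1,800/o.shape[1]),fy=min(1,800/o.shape[1])); save("pre.png",o)
E
```

```text
t 2.38 pos [544.  -76.6 128.5] shift [ 10.6 -20.6 116.5] rot [ 0.   -0.   -0.31] open 0.999 grip 0.0 F [-0.1  0.8  0.8] q [-0.36  0.24  1.76 -0.    1.14  1.45]
```

View pics/pre.png

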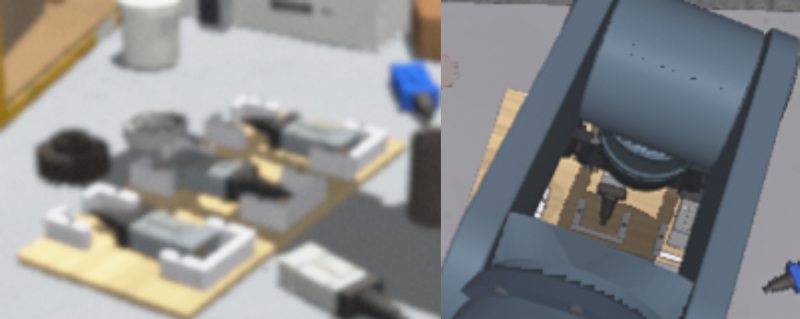

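The picture shows the middle connector in the hand's shadow with its tail towards the full-width stop. The gripper is above it and still 23 mm short in the plane, so I correct that and descend to a check height.

>>> apply_moves(moves=[{"jaw": 1,"offset": [10.6,-20.6,0],"rot": [0,0,-0.3]},{"jaw": 1,"offset": [0,0,0],"rot": [0,0,0]},{"jaw": 1,"offset": [0,0,25],"rot": [0,0,0]},{"jaw": 1,"offset": [0,0,25],"rot": [0,0,0]},{"jaw": 1,"offset": [0,0,0],"rot": [0,0,0]}])

```text
time_s: 3.1
eef_pos: [0.5571, -0.0592, 0.0779]
eef_rot: [-0.0, 0.994, -0.11, -0.002]
wrist_force: [0.7, 0.1, -0.1]
opening: 0.999
grasp_force: 0.0
```

```bash
python3 delta.py 559 -59 12 -13; python3 - <<'E'
from h import *
im,d=ctrl.camera("side"); save("pre2.png",cv2.resize(im[120:270,180:360],None,fx=4,fy=4))
E
```

```text
t 3.1 pos [557.1 -59.2  77.9] shift [ 2.1 -0.6 65.9] rot [-0.01  0.22  0.37] open 0.999 grip 0.0 F [ 0.7  0.1 -0.1] q [-0.32  0.34  1.75 -0.    1.05  1.47]
```

View pics/pre2.png

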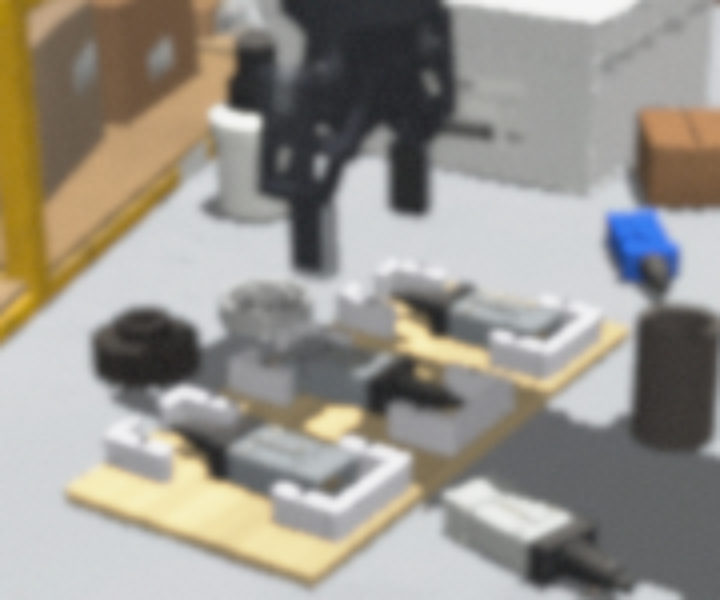

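The crop shows the open fingers (tips near (315,265) and (410,205)) above the middle slot on either side of the middle connector. I descend.

>>> apply_moves(moves=[{"jaw": 1,"offset": [2,-0.6,20],"rot": [0,0.2,0.4]},{"jaw": 1,"offset": [0,0,20],"rot": [0,0,0]},{"jaw": 1,"offset": [0,0,15],"rot": [0,0,0]},{"jaw": 1,"offset": [0,0,10],"rot": [0,0,0]},{"jaw": 1,"offset": [0,0,0],"rot": [0,0,0]}])

```text
time_s: 3.78
eef_pos: [0.5608, -0.0591, 0.0139]
eef_rot: [0.0, 0.993, -0.114, 0.001]
wrist_force: [0.6, 0.1, -0.5]
opening: 0.996
grasp_force: 0.0
```

```bash
python3 delta.py 559 -59 12 -13
```

```text
t 3.77 pos [560.8 -59.1  13.9] shift [-1.8  0.3  1.9] rot [-0.   -0.16 -0.11] open 0.996 grip 0.0 F [ 0.6  0.1 -0.5] q [-0.32  0.45  1.76  0.    0.93  1.48]
```

>>> apply_moves(moves=[{"jaw": 0.6,"offset": [0,0,0],"rot": [0,0,0]},{"jaw": 0,"offset": [0,0,0],"rot": [0,0,0]},{"jaw": 0,"offset": [0,0,0],"rot": [0,0,0]},{"jaw": 0,"offset": [0,0,0],"rot": [0,0,0]},{"jaw": 0,"offset": [0,0,0],"rot": [0,0,0]}])

```text
time_s: 4.4
eef_pos: [0.5618, -0.0593, 0.0149]
eef_rot: [0.0, 0.993, -0.114, 0.002]
wrist_force: [-0.5, 0.9, 5.8]
opening: 0.378
grasp_force: 61.3
```

```bash
python3 delta.py 559 -59 12 -13
```

```text
t 4.4 pos [561.8 -59.3  14.9] shift [-2.8  0.3  2.9] rot [ 0.01 -0.29 -0.12] open 0.378 grip 61.3 F [-0.5  0.9  5.8] q [-0.32  0.44  1.76  0.    0.93  1.48]
```

>>> apply_moves(moves=[{"jaw": 0,"offset": [0,0,-5],"rot": [0,0,0]},{"jaw": 0,"offset": [0,0,-15],"rot": [0,0,0]},{"jaw": 0,"offset": [0,0,-20],"rot": [0,0,0]},{"jaw": 0,"offset": [0,0,-20],"rot": [0,0,0]},{"jaw": 0,"offset": [0,0,-10],"rot": [0,0,0]}])

```text
time_s: 5.03
eef_pos: [0.5616, -0.0593, 0.086]
eef_rot: [0.0, 0.993, -0.114, 0.003]
wrist_force: [0.1, 0.4, -0.7]
opening: 0.376
grasp_force: 60.5
```

```bash
python3 delta.py 559 -59 84 -13; python3 - <<'E'
from h import *
im,d=ctrl.camera("side"); save("lift.png",cv2.resize(im[120:270,180:360],None,fx=4,fy=4)); np.savez("/tmp/lift.npz",im=im,d=d)
E
```

```text
t 5.03 pos [561.6 -59.3  86. ] shift [-2.6  0.3  2. ] rot [ 0.01 -0.33 -0.12] open 0.376 grip 60.5 F [ 0.1  0.4 -0.7] q [-0.32  0.33  1.75  0.    1.06  1.48]
```

View pics/lift.png

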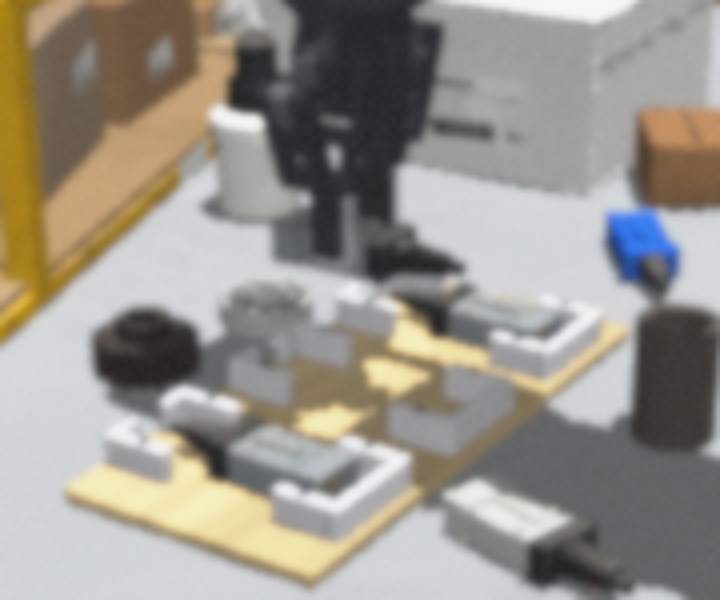

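The connector is lifted and level in the gripper, tail still towards the robot, neighbours untouched. Next comes the turn about the vertical: 176.6° in total, so that it ends at the board's yaw.

>>> apply_moves(moves=[{"jaw": 0,"offset": [0,0,0],"rot": [0,0,-5]},{"jaw": 0,"offset": [0,0,0],"rot": [0,0,-10]},{"jaw": 0,"offset": [0,0,0],"rot": [0,0,-10]},{"jaw": 0,"offset": [0,0,0],"rot": [0,0,-10]},{"jaw": 0,"offset": [0,0,0],"rot": [0,0,-10]}])

```text
time_s: 5.7
eef_pos: [0.5603, -0.0589, 0.0836]
eef_rot: [0.001, 0.961, 0.277, 0.001]
wrist_force: [-0.5, -0.8, -0.3]
opening: 0.381
grasp_force: 60.6
```

>>> apply_moves(moves=[{"jaw": 0,"offset": [0,0,0],"rot": [0,0,-10]},{"jaw": 0,"offset": [0,0,0],"rot": [0,0,-10]},{"jaw": 0,"offset": [0,0,0],"rot": [0,0,-10]},{"jaw": 0,"offset": [0,0,0],"rot": [0,0,-10]},{"jaw": 0,"offset": [0,0,0],"rot": [0,0,-10]}])

```text
time_s: 6.32
eef_pos: [0.5603, -0.0589, 0.0836]
eef_rot: [0.001, 0.754, 0.657, 0.001]
wrist_force: [-0.2, -0.6, -0.8]
opening: 0.378
grasp_force: 60.6
```

>>> apply_moves(moves=[{"jaw": 0,"offset": [0,0,0],"rot": [0,0,-10]},{"jaw": 0,"offset": [0,0,0],"rot": [0,0,-10]},{"jaw": 0,"offset": [0,0,0],"rot": [0,0,-10]},{"jaw": 0,"offset": [0,0,0],"rot": [0,0,-10]},{"jaw": 0,"offset": [0,0,0],"rot": [0,0,-10]}])

```text
time_s: 6.95
eef_pos: [0.5603, -0.0589, 0.0836]
eef_rot: [0.001, 0.405, 0.914, 0.0]
wrist_force: [0.3, -0.5, -0.6]
opening: 0.377
grasp_force: 60.6
```

>>> apply_moves(moves=[{"jaw": 0,"offset": [0,0,0],"rot": [0,0,-10]},{"jaw": 0,"offset": [0,0,0],"rot": [0,0,-10]},{"jaw": 0,"offset": [0,0,0],"rot": [0,0,-6]},{"jaw": 0,"offset": [0,0,0],"rot": [0,0,0]},{"jaw": 0,"offset": [0,0,0],"rot": [0,0,0]}])

```text
time_s: 7.58
eef_pos: [0.5606, -0.059, 0.0839]
eef_rot: [0.001, 0.193, 0.981, -0.0]
wrist_force: [0.2, -0.3, -1.9]
opening: 0.382
grasp_force: 60.6
```

```bash
python3 delta.py 544 -54.6 50 163.6
```

```text
t 7.58 pos [560.6 -59.   83.9] shift [17.1 -2.2 33.8] rot [ 0.02  0.17 -5.85] open 0.382 grip 60.6 F [ 0.2 -0.3 -1.9] q [-0.32  0.33  1.75  0.    1.06 -1.5 ]
```

>>> apply_moves(moves=[{"jaw": 0,"offset": [17,-2.2,0],"rot": [0,0,0]},{"jaw": 0,"offset": [0,0,0],"rot": [0,0,-3]},{"jaw": 0,"offset": [0,0,0],"rot": [0,0.2,-2.9]},{"jaw": 0,"offset": [0,0,14],"rot": [0,0,0]},{"jaw": 0,"offset": [0,0,0],"rot": [0,0,0]}])

```text
time_s: 8.2
eef_pos: [0.5428, -0.0543, 0.0682]
eef_rot: [-0.002, 0.142, 0.99, 0.0]
wrist_force: [-0.5, -0.4, -0.2]
opening: 0.38
grasp_force: 60.5
```

```bash
python3 delta.py 544 -54.6 50 163.6; python3 - <<'E'
from h import *
im,d=ctrl.camera("side"); save("turned.png",cv2.resize(im[120:270,180:360],None,fx=4,fy=4))
E
```

```text
t 8.2 pos [542.8 -54.3  68.2] shift [-1.3  0.  18.2] rot [ 0.02 -0.19  0.08] open 0.38 grip 60.5 F [-0.5 -0.4 -0.2] q [-0.32  0.32  1.8   0.    1.02 -1.6 ]
```

View pics/turned.png

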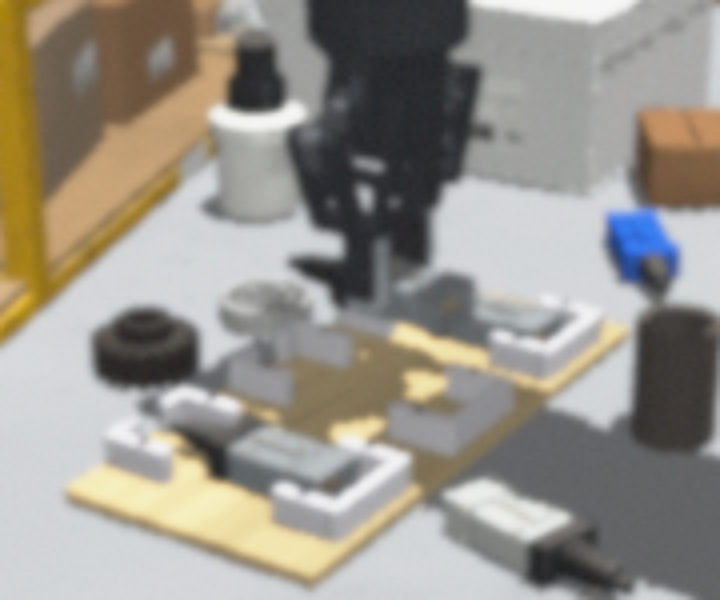

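The tail (315,265) now points to the gap end and the pin shroud to the closed end. The connector is above the slot, so I lower it.

>>> apply_moves(moves=[{"jaw": 0,"offset": [-1,0,15],"rot": [0,0,0]},{"jaw": 0,"offset": [0,0,12],"rot": [0,0,0]},{"jaw": 0,"offset": [0,0,8],"rot": [0,0,0]},{"jaw": 0,"offset": [0,0,6],"rot": [0,0,0]},{"jaw": 0,"offset": [0,0,0],"rot": [0,0,0]}])

```text
time_s: 8.88
eef_pos: [0.5448, -0.0549, 0.0285]
eef_rot: [-0.0, 0.141, 0.99, 0.0]
wrist_force: [-0.8, 0.3, -1.1]
opening: 0.379
grasp_force: 60.5
```

```bash
python3 delta.py 544 -54.6 15 163.6
```

```text
t 8.88 pos [544.8 -54.9  28.5] shift [ 0.9  0.  13.5] rot [ 0.02 -0.06  0.17] open 0.379 grip 60.5 F [-0.8  0.3 -1.1] q [-0.32  0.39  1.8   0.    0.95 -1.61]
```

>>> apply_moves(moves=[{"jaw": 0,"offset": [0.9,0,5],"rot": [0,0,0]},{"jaw": 0,"offset": [0,0,4],"rot": [0,0,0]},{"jaw": 0,"offset": [0,0,3],"rot": [0,0,0]},{"jaw": 0,"offset": [0,0,1],"rot": [0,0,0]},{"jaw": 0,"offset": [0,0,0],"rot": [0,0,0]}])

```text
time_s: 9.5
eef_pos: [0.5443, -0.0547, 0.016]
eef_rot: [-0.0, 0.141, 0.99, 0.0]
wrist_force: [-0.4, -0.6, -0.6]
opening: 0.38
grasp_force: 60.5
```

```bash
python3 delta.py 544 -54.6 14.5 163.6; python3 - <<'E'
from h import *
im,d=ctrl.camera("side"); save("low.png",cv2.resize(im[150:270,190:340],None,fx=5,fy=5))
E
```

```text
t 9.5 pos [544.3 -54.7  16. ] shift [ 0.3 -0.   1.5] rot [ 0.02 -0.    0.17] open 0.38 grip 60.5 F [-0.4 -0.6 -0.6] q [-0.32  0.41  1.81  0.    0.92 -1.61]
```

View pics/low.png

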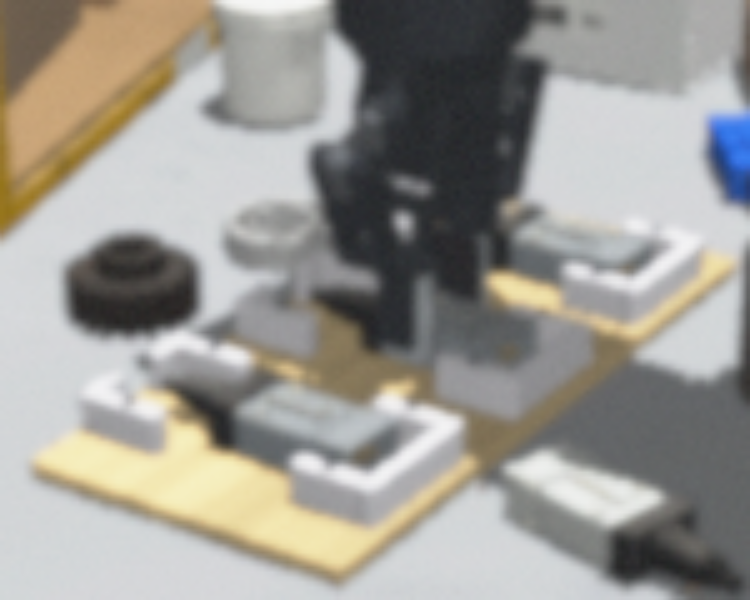

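The connector sits inside the middle slot between the guides, about 1–2 mm above the floor. I touch down gently.

>>> apply_moves(moves=[{"jaw": 0,"offset": [0,0,0.7],"rot": [0,0,0]},{"jaw": 0,"offset": [0,0,0.6],"rot": [0,0,0]},{"jaw": 0,"offset": [0,0,0.3],"rot": [0,0,0]},{"jaw": 0,"offset": [0,0,0],"rot": [0,0,0]},{"jaw": 0,"offset": [0,0,0],"rot": [0,0,0]}])

```text
time_s: 10.18
eef_pos: [0.5445, -0.0548, 0.0149]
eef_rot: [0.0, 0.141, 0.99, 0.0]
wrist_force: [-2.5, 0.6, 6.3]
opening: 0.38
grasp_force: 61.2
```

>>> apply_moves(moves=[{"jaw": 0.5,"offset": [0,0,0],"rot": [0,0,0]},{"jaw": 0.7,"offset": [0,0,0],"rot": [0,0,0]},{"jaw": 1,"offset": [0,0,0],"rot": [0,0,0]},{"jaw": 1,"offset": [0,0,0],"rot": [0,0,0]},{"jaw": 1,"offset": [0,0,0],"rot": [0,0,0]}])

```text
time_s: 10.8
eef_pos: [0.5443, -0.0547, 0.0144]
eef_rot: [0.0, 0.141, 0.99, 0.0]
wrist_force: [-0.8, 1.0, 0.1]
opening: 1.002
grasp_force: 0.0
```

>>> apply_moves(moves=[{"jaw": 1,"offset": [0,0,-10],"rot": [0,0,0]},{"jaw": 1,"offset": [0,0,-30],"rot": [0,0,0]},{"jaw": 1,"offset": [0,0,-40],"rot": [0,0,0]},{"jaw": 1,"offset": [0,0,-50],"rot": [0,0,0]},{"jaw": 1,"offset": [0,0,-50],"rot": [0,0,0]}])

```text
time_s: 11.42
eef_pos: [0.5441, -0.0547, 0.1967]
eef_rot: [0.0, 0.141, 0.99, 0.0]
wrist_force: [1.0, 0.4, 0.4]
opening: 1.002
grasp_force: 0.0
```

>>> apply_moves(moves=[{"jaw": 1,"offset": [20,45,0],"rot": [0,0,0]},{"jaw": 1,"offset": [20,45,0],"rot": [0,0,0]},{"jaw": 1,"offset": [20,45,0],"rot": [0,0,0]},{"jaw": 1,"offset": [20,45,0],"rot": [0,0,0]},{"jaw": 1,"offset": [20,45,0],"rot": [0,0,0]}])

```text
time_s: 12.05
eef_pos: [0.5109, 0.1908, 0.1955]
eef_rot: [0.001, 0.141, 0.99, 0.0]
wrist_force: [0.3, -0.1, -0.5]
opening: 0.999
grasp_force: 0.0
```

```bash
python3 - <<'E'
from h import *
im,d=ctrl.camera("top"); a=cv2.resize(im[140:260,195:355],None,fx=2.5,fy=2.5)
im2,d=ctrl.camera("side"); b=cv2.resize(im2[170:270,190:350],None,fx=2.5,fy=2.5)
b=cv2.copyMakeBorder(b,0,a.shape[0]-b.shape[0],0,0,0); save("end.png",np.hstack([a,b]))
E
```

```text
(no output)
```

View pics/end.png

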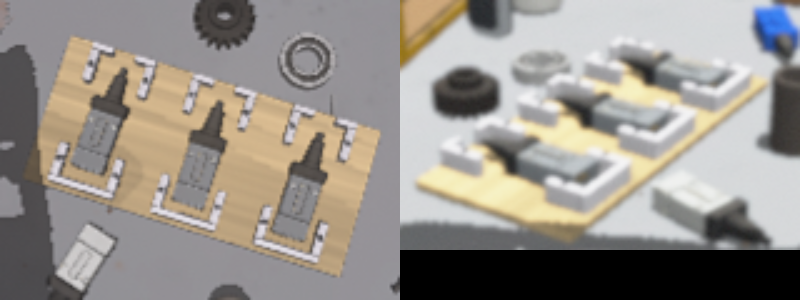

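All three connectors lie flat between their guides with their tails towards the gap. The middle one (203,155 in the left panel) is seated right way up, and the robot is clear. I hand it in.

```bash
python3 -c "
from bench import ctrl
print(ctrl.hand_in())"
```

```text
the job is handed in; nothing more can be done
None
```

The reversed connector (middle slot) was lifted, turned end for end and put back flat in its slot, tail towards the gap; the other two were left as they were, and the job was handed in after about 12 s of robot time.

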